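# Shim the rocking decorating stand

## Task

The pot-decorating stand rocks because one of its four feet (the one under the red boss) has lost its rubber pad. Push the orange shim along the table with your fingertips, thin edge first, until that bare foot has climbed the ramp and stands on the shim's flat, and the stand is level; then press down briefly on the rim of the wheel head above that foot to check that it no longer rocks, and let go. Only push and press: do not lift or carry the shim, the stand or the pot, do not shove the stand along the table, and leave the pot and the other things where they are.

Things in the scene. Friction and masses are not known exactly. Their poses are not given: they have to be found in the camera images.
- stand: Loose decorating stand of about 2 kg: blue cross base, arms 26 mm wide, 26 to 42 mm above the table, each ending 120 mm out in a round boss (36 mm across, top 46 mm) and a foot; fixed wheel head on a column, a disc 180 mm across, top 100 mm up. Origin: middle of the base at table level; z up. Feet at -x, +x, -y have black rubber pads; at +y, under the red boss, is the bare foot.
- short_foot (a point): Lowest point of the bare foot, a round-ended steel stud 16 mm across, 9 mm shorter than the other feet, at (0, 120, 9) mm in the stand's frame. The stand is heavier on this side: at the start it leans 0.075 rad onto this foot, which touches the table, the -y foot in the air. Sliding the shim in takes 5 to 20 N. Axes as the stand.
- press_spot (a point): Point on the top of the wheel head above the arm with the bare foot, 75 mm from the middle (15 mm inside the rim), at (0, 75, 100) mm in the stand's frame.
- shim: Orange levelling shim, 80 g, 97 mm long (x), 50 mm wide (y), flat on a thin fixed paper sheet on the table. Origin: on the table under the centre of its flat; z up. Thin edge at x = -62 mm (1 mm thick), ramp up to 9 mm at -17 mm, flat 9 mm thick from -17 to +17 mm, heel 20 mm high from +17 to the back face at +35 mm. At the start the thin edge points roughly at the bare foot, 25 to 65 mm short of it.
- shim_flat (a point): Centre of the shim's flat, on its upper face, 9 mm above the table. Axes as the shim.
- shim_back (a point): Centre of the shim's upright back face (50 mm wide, 20 mm high), the face to push, so that the shim travels towards its own -x; 10 mm above the table. Axes as the shim.
- pot: Small yellow ceramic pot, 64 mm across, 46 mm high, standing loose in the middle of the wheel head. Origin: centre of its underside.
- paint_jar: Green glass jar with a white cap, 54 mm across, 75 mm high, a bystander standing on the table. Origin: centre of its underside.
- cup: White ceramic cup, 68 mm across, 80 mm high, a bystander standing on the table. Origin: centre of its underside.
- brush: Paint brush 170 mm long lying on the table beyond the stand, a bystander. Origin: its middle, at table level; it lies along its x axis.
Mind the look-alikes: they are no part of the job. Of the things that look like the shim, take the one that is nearest to the robot's base at the start.

How it is judged:
By the outcome, as a careful person would: the job done as asked, in the order asked, and still so for the second after the job is handed in, with the robot touching nothing.
It also fails if it takes over 72 s, if anything falls off the work surface, if the arm or the gripper's body presses on something with over 40 N, if the wrist force passes 120 N, or if a joint passes its speed limit or range.

## Robot

A 7-joint arm with a two-finger parallel gripper is mounted at the origin on the work surface. World frame = base frame: x ahead of the robot, y to its left, z up, the work surface at z = 0. Lengths are in mm, angles in rad, forces in N, time in s.
With the tool pointing down it reaches from about 400 to 875 mm from the base axis. Payload 4.4 kg.
Tool frame: the origin (TCP) lies between the finger pads; the fingertips stand 11 mm ahead of it and the grasp point (between the pads) lies 8 mm behind it; y points along the fingers, x is the direction in which the jaws open and shut, and the axes are right-handed (so a half turn about y gives the same grasp; the last joint's range is limited). The gripper opens to 85 mm and grips with 20 to 120 N. Pads are 22 mm wide; open, the fingers measure 114 mm over their backs; the gripper's body (76 mm by 85 mm) begins 54 mm behind the grasp point. The pads swing forward as they close: fully open they stand 13 mm farther back than shut.
Start: joints at [-1.235, 0.628, 0.038, 1.517, -0.027, 0.996, -0.02], TCP at [254.178, 598.257, 242.313] pointing down, gripper open.
Joint ranges: [-3.06, 3.06], [-0.37, 2.12], [-1.25, 1.32], [0.18, 2.47], [-1.1, 4.24], [0.23, 1.98], [-2.94, 2.94]. Speed limits (rad/s): [2.57, 2.57, 3.14, 3.14, 3.14, 3.14, 3.14].

## Interface

Orientations are given as [roll, pitch, yaw] about the fixed x, y, z axes, in that order (R = Rz(yaw) Ry(pitch) Rx(roll)).
In Python, from cell import * gives the robot as it stands.
- The arm moves only by the shell command python3 -m jog 'ROWS'. ROWS is JSON, a list of rows, each an object of numbers: "x", "y", "z": the shift along the tool's x, y, z in mm; "ax", "ay", "az": the turn, a rotation vector about the tool's x, y, z in rad; "grip": the finger opening in mm, from 0 to 85.4. In form: [{"x": .., "y": .., "z": .., "ax": .., "ay": .., "az": .., "grip": ..}, ...]. A call has 1 to 5 rows; each row is the pose to reach, as a shift and turn from the pose commanded when the call began, along the tool's axes at that moment; what a row does not reach only later rows make up. A row lasts 1/10 s, in which the tool goes at most 50 mm and 8.59 degrees, less where a joint would pass 70% of its speed; a pose out of reach is approached as far as the arm can. A call with a gripper value outside its range is refused whole. The fingers move at their own pace and stop on an object; the grip force is fixed at half the most. Time passes only in rows, so rows that repeat a pose let the fingers close. It gives the time, the measured TCP pose, the force and the opening at its end, in the units of the state.
- read_state(): the state, without advancing time (a new reading comes with each control period).
- get_image(name): name is "scene" or "side" or "wrist"; returns a dict with "color" (420x560x3 uint8, red, green, blue), "vfov" (degrees; the focal length in pixels is half the picture's height over the tangent of half this angle, whatever the lens; pixels are square), "cx", "cy" (the principal point, pixels), "camera_from_world" (4x4, takes a point from world to camera coordinates). Camera axes: x right, y down, z forward; pixel columns grow to the right and rows downward; lengths in mm; the calibration is good to about 2 mm. A picture is of the moment at which its call begins. There is no depth.
- finish_job(): hands the job in, once; it reports no verdict.
The state is a dict: "clock": time; "qpos": joint angles; "qd": joint speeds; "tau": joint torques, N m; "eef_pos": TCP position; "tool_rot": TCP orientation; "force": force on the tool from outside, world axes, zero at the start; "torque": the same for the moment, N m; "width": finger opening in mm.
Only numpy, scipy, OpenCV 4.12 (cv2) and the standard library are available. Lean on these libraries where they do the work, as an engineer would, in place of code of your own. Each camera call takes 0.05 s, during which the arm holds its last target.

## Working session

There is one attempt and no reset: what is moved stays moved. The work goes in short steps, Python scripts to look and compute and a shell command to move; the robot and the scene stay as the last step left them, time stands still between calls to the robot, and variables do not carry over. Pictures are saved under pics/ and viewed, and the job is handed in when it is done.

```bash
mkdir -p pics; ls; cat > h.py <<'E'
from cell import *
import numpy as np, cv2
def save(n,fn):
    d=get_image(n); cv2.imwrite('pics/'+fn,d['color'][:,:,::-1]); 
    np.savez('pics/'+fn+'.npz',**{k:np.array(v) for k,v in d.items()})
    return d
def load(fn): return dict(np.load('pics/'+fn+'.npz'))
def f(d): return 210/np.tan(np.radians(float(d['vfov']))/2)
def onz(d,u,v,z=0):
    M=np.array(d['camera_from_world']);R=M[:3,:3];t=M[:3,3]
    c=-R.T@t; r=R.T@np.array([(u-d['cx'])/f(d),(v-d['cy'])/f(d),1]); return c+r*(z-c[2])/r[2]
def proj(d,p):
    M=np.array(d['camera_from_world']);q=M[:3,:3]@np.array(p,float)+M[:3,3]
    return np.array([q[0]/q[2]*f(d)+d['cx'],q[1]/q[2]*f(d)+d['cy']])
def crop(fn,x0,y0,w,h,s,out):
    im=cv2.imread('pics/'+fn)[y0:y0+h,x0:x0+w]; cv2.imwrite('pics/'+out,cv2.resize(im,None,fx=s,fy=s,interpolation=cv2.INTER_CUBIC))
E
python3 - <<'E'
from h import *
for n in ['scene','side','wrist']:
    d=save(n,n+'0.png'); M=d['camera_from_world']; print(n,d['vfov'],d['cx'],d['cy'],(-M[:3,:3].T@M[:3,3]).round())
s=read_state(); print({k:np.round(v,3) for k,v in s.items()})
E
```

```text
pics
scene 47.91741711201483 281.68048977701886 213.64540248192748 [1492.  368.  952.]
side 55.22486948831867 275.60549094318833 208.79006178928387 [559. 926. 757.]
wrist 62.426593405140125 281.83738473164544 206.63291977036263 [185. 627. 373.]
{'clock': np.float64(0.15), 'qpos': array([-1.235,  0.629,  0.038,  1.518, -0.027,  0.996, -0.02 ]), 'qd': array([-0.001, -0.003,  0.001, -0.004, -0.001, -0.001,  0.   ]), 'tau': array([ 2.0000e-03, -5.6380e+01,  1.2290e+00, -1.9365e+01,  1.1000e-02,
        8.0000e-03,  0.0000e+00]), 'eef_pos': array([253.955, 597.834, 241.591]), 'tool_rot': array([-1.571e+00,  1.000e-03,  1.169e+00]), 'force': array([-0.199,  0.857,  0.488]), 'torque': array([-0.002, -0.033,  0.   ]), 'width': np.float64(85.478)}
```

View pics/scene0.png

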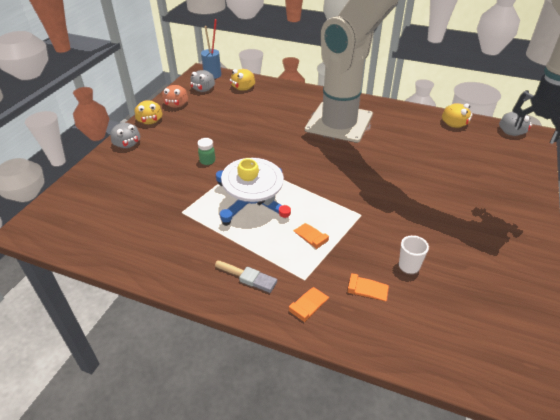

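View pics/side0.png

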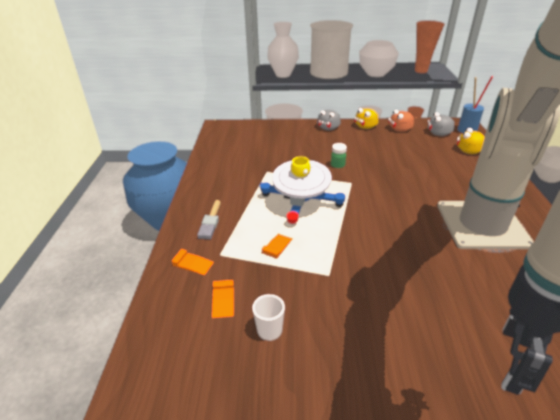

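View pics/wrist0.png

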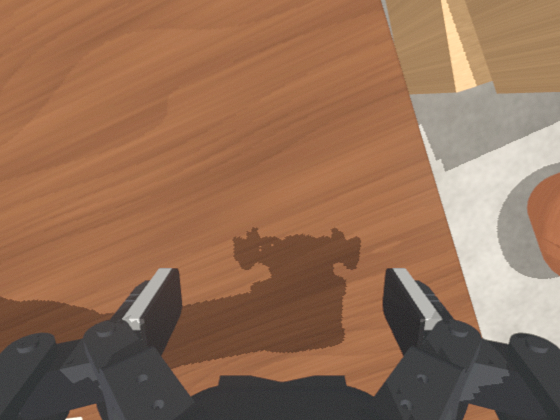

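Three orange candidates appear in scene at (312,235) on the paper, (309,303) and (369,288). I'll compute each one's distance from the base and check it in a crop.

```bash
python3 - <<'E'
from h import *
s=load('scene0.png'); e=load('side0.png')
for u,v in [(312,235),(309,303),(369,288)]: p=onz(s,u,v,5); print('scene',p.round(),np.hypot(*p[:2]).round())
for u,v in [(278,245),(193,262),(223,298)]: p=onz(e,u,v,5); print('side',p.round(),np.hypot(*p[:2]).round())
crop('scene0.png',190,140,150,120,5,'sc.png'); crop('side0.png',220,150,150,120,5,'sd.png')
E
```

```text
scene [601. 100.   5.] 609.0
scene [823. 169.   5.] 840.0
scene [725. 294.   5.] 782.0
side [592.  97.   5.] 600.0
side [817. 166.   5.] 834.0
side [720. 288.   5.] 776.0
```

View pics/sc.png

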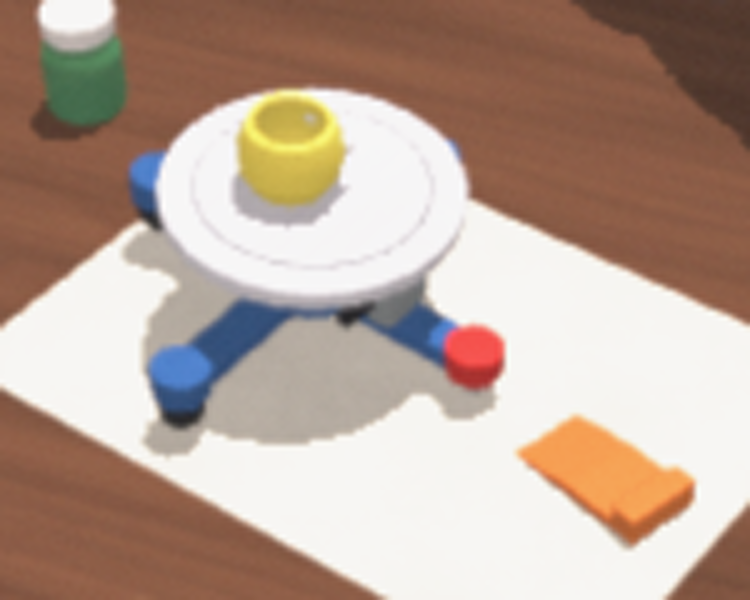

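View pics/sd.png

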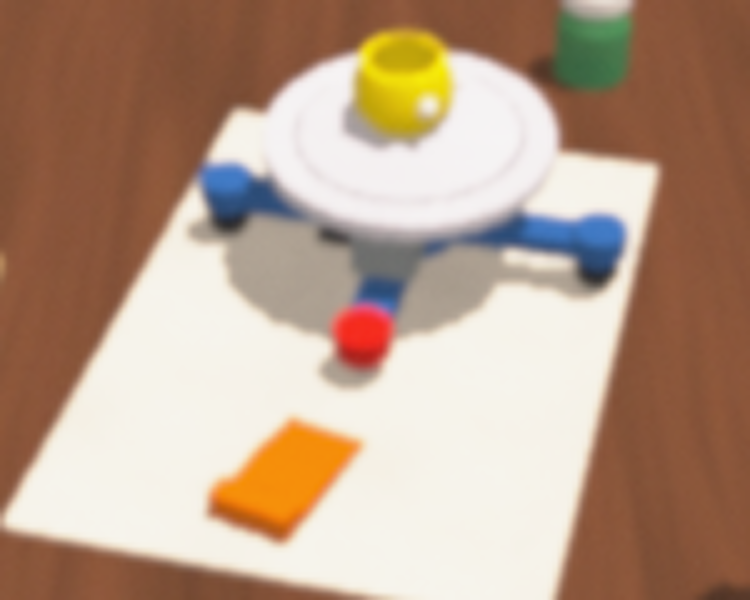

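```bash
cat > fit.py <<'E'
from h import *
from scipy.optimize import minimize
def Rz(a): return np.array([[np.cos(a),-np.sin(a),0],[np.sin(a),np.cos(a),0],[0,0,1]])
def box(x0,x1,z0,z1): # z1 (top at x0, top at x1)
    return np.array([[x,y,z] for x,zt in((x0,z1[0]),(x1,z1[1])) for y in(-25,25) for z in(z0,zt)],float)
SH=[box(-62,-17,0,(1,9)),box(-17,17,0,(9,9)),box(17,35,0,(20,20))]
def orange(d):
    h=cv2.cvtColor(d['color'],cv2.COLOR_RGB2HSV); return ((h[...,0]>5)&(h[...,0]<19)&(h[...,1]>150)&(h[...,2]>110))
def shimmask(d,p,S=8):
    m=np.zeros((420*S//1,560*S),np.uint8) if S==1 else None
    return m
def fit(ds,p0):
    W=[]
    for d in ds:
        u,v=proj(d,[p0[0],p0[1],5]).round().astype(int); r=int(95*f(d)/np.linalg.norm(d['camera_from_world'][:3,:3]@[p0[0],p0[1],5]+d['camera_from_world'][:3,3]))+4
        x0,x1,y0,y1=max(u-r,0),min(u+r,560),max(v-r,0),min(v+r,420)
        W.append((d,x0,x1,y0,y1,orange(d)[y0:y1,x0:x1].astype(float)))
    def cost(p):
        c=0
        for d,x0,x1,y0,y1,t in W:
            S=6; m=np.zeros(((y1-y0)*S,(x1-x0)*S),np.uint8)
            for b in SH:
                q=np.array([proj(d,Rz(p[2])@a+[p[0],p[1],0]) for a in b])
                q=((q-[x0,y0]+.5)*S-.5); cv2.fillConvexPoly(m,cv2.convexHull(q.astype(np.float32)).round().astype(np.int32),1)
            a=cv2.resize(m.astype(np.float32),None,fx=1/S,fy=1/S,interpolation=cv2.INTER_AREA)
            c+=np.abs(a-t).sum()/t.sum()
        return c
    best=None
    for s in ([25,25,.5],[8,8,.15]):
        sim=np.array([p0]+[np.array(p0)+np.eye(3)[i]*s[i] for i in range(3)])
        r=minimize(cost,p0,method='Nelder-Mead',options=dict(initial_simplex=sim,xatol=.05,fatol=1e-4)); p0=r.x
    return r.x,r.fun
if __name__=='__main__':
    s=load('scene0.png'); e=load('side0.png')
    # yaw guess: from thin edge to heel
    a=onz(s,297,220,3);b=onz(s,322,240,3); y=np.arctan2(*(b-a)[1::-1]); print(a,b,y)
    for ds in([s],[e],[s,e]): print(fit(ds,[597,98,y]))
    def bl(d,c):
        h=cv2.cvtColor(d['color'],cv2.COLOR_RGB2HSV)
E
python3 fit.py
python3 - <<'E'
from h import *
s=load('scene0.png'); e=load('side0.png')
def c(X,Y,x0,y0): return x0+(X+.5)/5-.5, y0+(Y+.5)/5-.5
for n,X,Y,z in [('red top',474,342,37),('front blue',180,363,47),('back blue',152,170,50)]: print(n,onz(s,*c(X,Y,190,140),z).round(1))
for n,X,Y,z in [('red top',363,326,37),('right blue',598,233,46),('left blue',228,178,47)]: print(n,onz(e,*c(X,Y,220,150),z).round(1))
E
```

```text
[557.23244955  39.39301318   3.        ] [607.27102462 131.86512593   3.        ] 1.07479578060622
(array([606.92023403, 106.51202568,   1.03606951]), np.float64(0.2587281799459472))
(array([599.61809986, 104.85831965,   1.19091034]), np.float64(0.3115910424592451))
(array([602.80218616, 104.7826363 ,   1.12321206]), np.float64(0.5915639215411136))
red top [5.571e+02 1.000e-01 3.700e+01]
front blue [ 643.9 -143.9   47. ]
back blue [ 495.9 -237.    50. ]
red top [552.7   1.7  37. ]
right blue [409.1 -79.4  46. ]
left blue [ 638.2 -138.9   47. ]
```

```bash
python3 -m jog '[{"x":-22,"z":-39},{"x":-44,"z":-78},{"x":-66,"z":-117},{"x":-88,"z":-156},{"x":-110,"z":-195}]'; python3 -m jog '[{"x":-22,"z":-39},{"x":-44,"z":-78},{"x":-66,"z":-117},{"x":-88,"z":-156},{"x":-110,"z":-195}]'
```

```text
$[0]: bad value
$[0]: bad value
```

```bash
python3 -m jog '[{"x":-22,"y":0,"z":-39,"ax":0,"ay":0,"az":0,"grip":20},{"x":-44,"y":0,"z":-78,"ax":0,"ay":0,"az":0,"grip":20},{"x":-66,"y":0,"z":-117,"ax":0,"ay":0,"az":0,"grip":20},{"x":-88,"y":0,"z":-156,"ax":0,"ay":0,"az":0,"grip":20},{"x":-110,"y":0,"z":-195,"ax":0,"ay":0,"az":0,"grip":20}]'
```

```text
clock: 0.65
eef_pos: [391.4, 419.1, 242.1]
tool_rot: [-1.571, 0.0, 1.169]
force: [1.0, 0.1, 1.4]
width: 19.8
```

```bash
for i in 1; do python3 -m jog '[{"x":-22,"y":0,"z":-39,"ax":0,"ay":0,"az":0,"grip":20},{"x":-44,"y":0,"z":-78,"ax":0,"ay":0,"az":0,"grip":20},{"x":-66,"y":0,"z":-117,"ax":0,"ay":0,"az":0,"grip":20},{"x":-88,"y":0,"z":-156,"ax":0,"ay":0,"az":0,"grip":20},{"x":-110,"y":0,"z":-195,"ax":0,"ay":0,"az":0,"grip":20}]'; done
python3 -m jog '[{"x":-22,"y":0,"z":-39,"ax":0,"ay":0,"az":0,"grip":20},{"x":-44,"y":0,"z":-78,"ax":0,"ay":0,"az":0,"grip":20},{"x":-66,"y":0,"z":-117,"ax":0,"ay":0,"az":0,"grip":20},{"x":-88,"y":0,"z":-156,"ax":0,"ay":0,"az":0,"grip":20},{"x":-110,"y":0,"z":-203,"ax":0,"ay":0,"az":0,"grip":20}]'
python3 -m jog '[{"x":0,"y":0,"z":0,"ax":0,"ay":0,"az":0,"grip":20},{"x":0,"y":0,"z":0,"ax":0,"ay":0,"az":0,"grip":20}]'
python3 - <<'E'
from h import *
d=save('wrist','w1.png'); print(d['camera_from_world'].round(3),d['cx'],d['cy'])
save('scene','s1.png');save('side','d1.png')
from fit import fit
print(fit([d],[602,104,1.12]))
E
```

```text
clock: 1.15
eef_pos: [527.8, 241.7, 242.2]
tool_rot: [-1.571, 0.0, 1.169]
force: [0.8, 0.1, -0.4]
width: 19.4
clock: 1.65
eef_pos: [669.9, 63.0, 242.1]
tool_rot: [-1.569, -0.0, 1.17]
force: [1.5, 1.7, -0.5]
width: 20.3
clock: 1.85
eef_pos: [669.8, 62.2, 241.4]
tool_rot: [-1.57, 0.001, 1.166]
force: [0.0, 0.8, -0.2]
width: 20.1
[[ 3.94000e-01  9.19000e-01 -0.00000e+00 -3.20423e+02]
 [ 8.79000e-01 -3.76000e-01  2.95000e-01 -6.03088e+02]
 [ 2.71000e-01 -1.16000e-01 -9.56000e-01  2.04529e+02]
 [ 0.00000e+00  0.00000e+00  0.00000e+00  1.00000e+00]] 281.83738473164544 206.63291977036263
(array([602.95025841, 105.04119846,   1.09794126]), np.float64(0.05892358315860836))
```

View pics/w1.png

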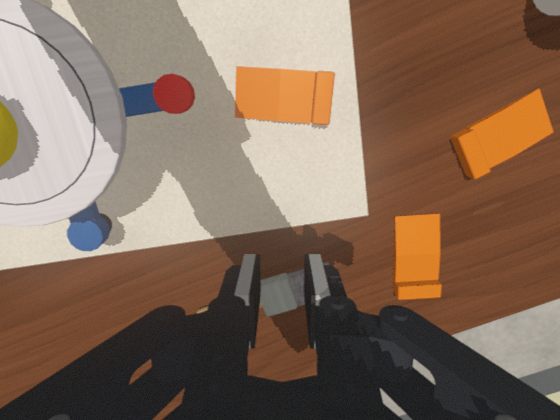

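```bash
python3 - <<'E'
from h import *
crop('w1.png',110,40,240,110,3.3,'w1c.png')
d=load('w1.png')
h=cv2.cvtColor(d['color'],cv2.COLOR_RGB2HSV)
m=((h[...,0]<4)|(h[...,0]>174))&(h[...,1]>150); m=m.astype(np.uint8)
n,l,st,c=cv2.connectedComponentsWithStats(m); print(st[st[:,4]>80],c[st[:,4]>80])
for pz in(37,): 
  i=np.where((st[:,4]>80))[0]
  for k in i: print(onz(d,*c[k],37), onz(d,*c[k],28))
E
```

```text
[[     0      0    560    420 233959]
 [   153     74     41     39   1241]] [[280.06401122 210.11527233]
 [173.17002417  93.50604351]]
[698.45720146  47.57520542  37.        ] [701.07890212  46.39549331  28.        ]
[556.01541034   1.54815253  37.        ] [554.8216671  -0.8644396  28.       ]
```

View pics/w1c.png

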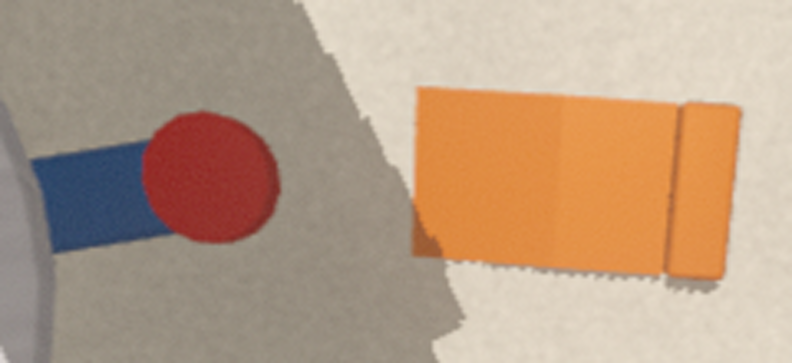

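```bash
python3 -m jog '[{"x":17,"y":10,"z":15,"ax":0,"ay":0.14,"az":0,"grip":12},{"x":34,"y":20,"z":31,"ax":0,"ay":0.28,"az":0,"grip":12},{"x":51,"y":30,"z":46,"ax":0,"ay":0.42,"az":0,"grip":12},{"x":68,"y":40,"z":62,"ax":0,"ay":0.56,"az":0,"grip":12},{"x":84,"y":50,"z":77,"ax":0,"ay":0.70,"az":0,"grip":12}]'
python3 -m jog '[{"x":0,"y":10,"z":0,"ax":0,"ay":0.14,"az":0,"grip":12},{"x":0,"y":20,"z":0,"ax":0,"ay":0.28,"az":0,"grip":12},{"x":0,"y":30,"z":0,"ax":0,"ay":0.42,"az":0,"grip":12},{"x":0,"y":40,"z":0,"ax":0,"ay":0.56,"az":0,"grip":12},{"x":0,"y":50,"z":0,"ax":0,"ay":0.70,"az":0,"grip":12}]'
python3 -m jog '[{"x":0,"y":20,"z":0,"ax":0,"ay":0.1,"az":0,"grip":12},{"x":0,"y":40,"z":0,"ax":0,"ay":0.19,"az":0,"grip":12},{"x":0,"y":60,"z":0,"ax":0,"ay":0.19,"az":0,"grip":12},{"x":0,"y":80,"z":0,"ax":0,"ay":0.19,"az":0,"grip":12},{"x":0,"y":80,"z":0,"ax":0,"ay":0.19,"az":0,"grip":12}]'
python3 -c "
from h import *
s=read_state();print(s['qpos'],s['eef_pos'],s['tool_rot'])"
```

```text
clock: 2.5
eef_pos: [630.1, 174.5, 192.2]
tool_rot: [-1.57, -0.0, 0.466]
force: [0.6, -0.2, -0.2]
width: 11.7
clock: 3.0
eef_pos: [630.5, 173.6, 142.2]
tool_rot: [-1.57, 0.001, -0.234]
force: [0.3, -0.4, -1.6]
width: 12.0
clock: 3.5
eef_pos: [628.5, 173.2, 59.8]
tool_rot: [-1.573, 0.005, -0.419]
force: [-0.5, 1.0, -0.4]
width: 11.8
[-0.53970554  0.89646849  0.40072894  1.64400056 -0.48981594  0.70863958
 -0.3132208 ] [628.47104448 173.20599395  59.77133723] [-1.57321056  0.00527157 -0.41854152]
```

```bash
python3 -m jog '[{"x":4,"y":15,"z":0,"ax":0,"ay":0,"az":0,"grip":12},{"x":4,"y":30,"z":0,"ax":0,"ay":0,"az":0,"grip":12},{"x":4,"y":40,"z":0,"ax":0,"ay":0,"az":0,"grip":12},{"x":4,"y":43,"z":0,"ax":0,"ay":0,"az":0,"grip":12},{"x":4,"y":43,"z":0,"ax":0,"ay":0,"az":0,"grip":12}]'
python3 -m jog '[{"x":4,"y":0,"z":-8,"ax":0,"ay":0,"az":0,"grip":12},{"x":0,"y":0,"z":-16,"ax":0,"ay":0,"az":0,"grip":12},{"x":0,"y":0,"z":-18,"ax":0,"ay":0,"az":0,"grip":12},{"x":0,"y":0,"z":-18,"ax":0,"ay":0,"az":0,"grip":12}]'
python3 - <<'E'
from h import *
save('scene','s2.png');save('side','d2.png')
a=cv2.imread('pics/s2.png')[140:280,240:380];b=cv2.imread('pics/d2.png')[170:310,210:350]
cv2.imwrite('pics/c2.png',cv2.resize(np.hstack([a,b]),None,fx=2.85,fy=2.85,interpolation=cv2.INTER_CUBIC))
E
```

```text
clock: 4.0
eef_pos: [634.9, 169.7, 18.7]
tool_rot: [-1.571, 0.001, -0.421]
force: [0.2, -0.6, -0.2]
width: 12.0
clock: 4.4
eef_pos: [627.7, 152.5, 19.8]
tool_rot: [-1.571, -0.0, -0.422]
force: [-0.4, 0.3, 1.2]
width: 11.8
```

View pics/c2.png

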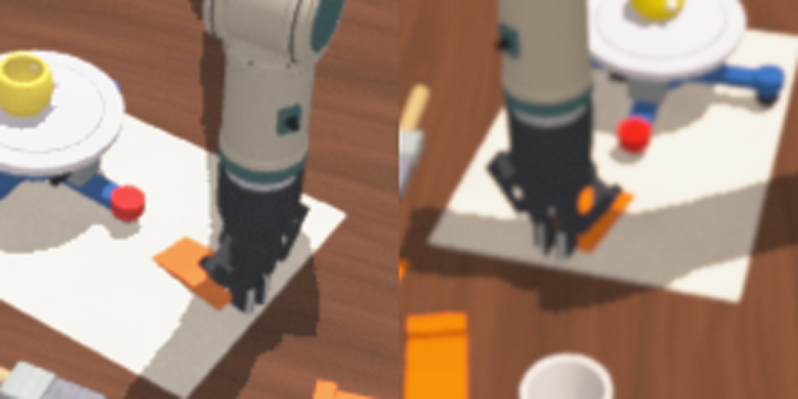

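```bash
python3 - <<'E'
from h import *
from fit import SH,Rz
out=[]
for n,(x0,y0) in (('s2.png',(270,190)),('d2.png',(230,200))):
    d=load(n); S=4; im=cv2.imread('pics/'+n)[y0:y0+90,x0:x0+100]; im=cv2.resize(im,None,fx=S,fy=S,interpolation=cv2.INTER_CUBIC)
    t=lambda p: tuple(int(v) for v in ((proj(d,p)-[x0,y0]+.5)*S-.5))
    for b in SH:
        q=np.array([t(Rz(1.098)@a+[602.95,105.04,0]) for a in b]); cv2.polylines(im,[cv2.convexHull(q)],True,(255,0,0),1)
    for p in((627.7,152.5,8),): cv2.circle(im,t(p),4,(0,255,0),-1)
    out.append(im)
cv2.imwrite('pics/c2b.png',np.hstack(out))
E
```

```text
(no output)
```

View pics/c2b.png

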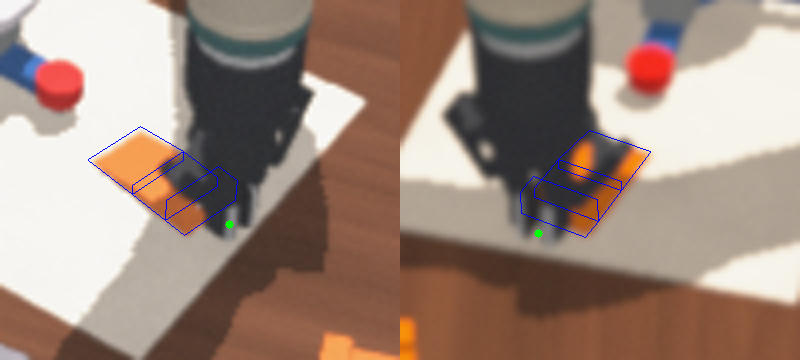

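```bash
python3 -m jog '[{"x":-1,"y":3,"z":-6,"ax":0,"ay":0,"az":0,"grip":12},{"x":-2,"y":3,"z":-12,"ax":0,"ay":0,"az":0,"grip":12},{"x":-2,"y":3,"z":-18,"ax":0,"ay":0,"az":0,"grip":12},{"x":-2,"y":3,"z":-24,"ax":0,"ay":0,"az":0,"grip":12},{"x":-2,"y":3,"z":-30,"ax":0,"ay":0,"az":0,"grip":12}]'
python3 -m jog '[{"x":0,"y":0,"z":-5,"ax":0,"ay":0,"az":0,"grip":12},{"x":0,"y":0,"z":-10,"ax":0,"ay":0,"az":0,"grip":12},{"x":0,"y":0,"z":-15,"ax":0,"ay":0,"az":0,"grip":12},{"x":0,"y":0,"z":-15,"ax":0,"ay":0,"az":0,"grip":12}]'
cat > look.py <<'E'
from h import *
from fit import *
import sys
k=sys.argv[1]
ds=[save('scene','s%s.png'%k),save('side','d%s.png'%k)]; w=save('wrist','w%s.png'%k)
out=[]
p=[float(a) for a in sys.argv[2:5]]
for d,(x0,y0) in zip(ds,((220,150),(230,150))):
    S=4; im=d['color'][y0:y0+130,x0:x0+100,::-1]; im=cv2.resize(im,None,fx=S,fy=S,interpolation=cv2.INTER_CUBIC)
    t=lambda q: tuple(int(v) for v in ((proj(d,q)-[x0,y0]+.5)*S-.5))
    for b in SH:
        q=np.array([t(Rz(p[2])@a+[p[0],p[1],0]) for a in b]); cv2.polylines(im,[cv2.convexHull(q)],True,(255,0,0),1)
    out.append(im)
cv2.imwrite('pics/c%s.png'%k,np.hstack(out))
s=read_state(); fx=np.array([555.2,-1.2]); e=s['eef_pos'][:2]-fx; print('along',e@[.410,.912],'lat',e@[-.912,.410],s['eef_pos'],s['force'])
E
python3 look.py 3 586 66 1.149
```

```text
clock: 5.0
eef_pos: [613.6, 126.2, 16.3]
tool_rot: [-1.571, -0.0, -0.421]
force: [0.0, 0.3, -1.0]
width: 12.1
clock: 5.4
eef_pos: [607.4, 112.0, 16.3]
tool_rot: [-1.571, 0.0, -0.422]
force: [1.0, -0.9, 0.2]
width: 11.9
along 125.9890153147216 lat -1.0045087961536618 [607.77981075 113.30799661  16.31100565] [-1.06651666  0.00271271  0.38170539]
```

View pics/c3.png

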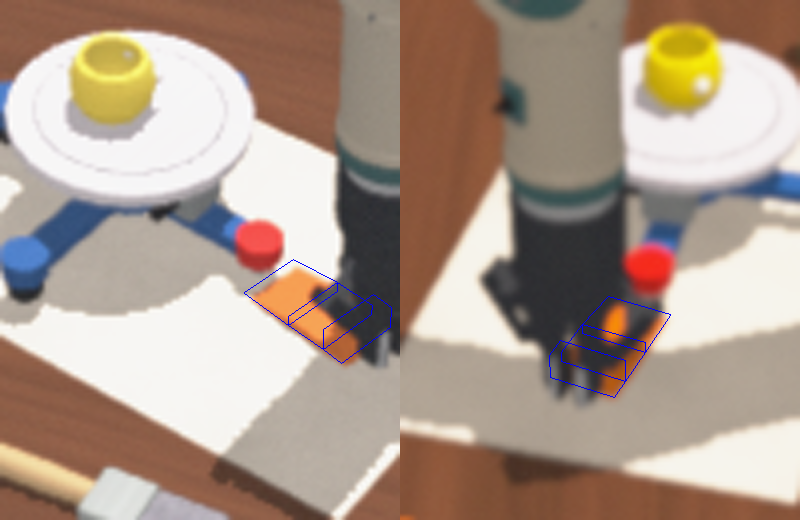

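View pics/w3.png

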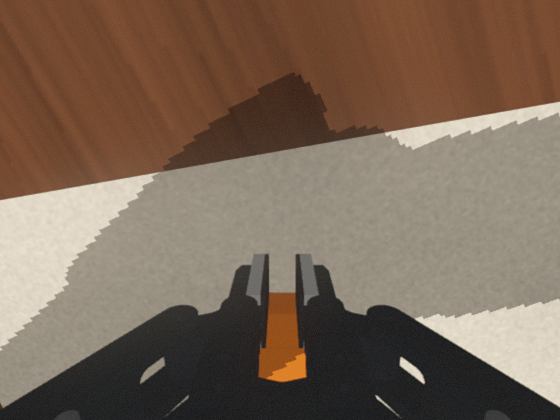

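```bash
python3 - <<'E'
from h import *
d=load('w3.png')
fo=np.array([555.2,-1.2])
for u,v in [(272,292),(294,292)]:
  for z in(20,):
    p=onz(d,u,v,z); e=p[:2]-fo; print(p,'along',e@[.41,.912],'lat',e@[-.912,.41])
crop('w3.png',200,230,160,160,3.7,'w3c.png')
E
```

```text
[603.47461685 113.08462377  20.        ] along 124.02016978755474 lat 2.830245181577842
[611.86767663 109.33062775  20.        ] along 124.03767992452086 lat -6.363363708341466
```

View pics/w3c.png

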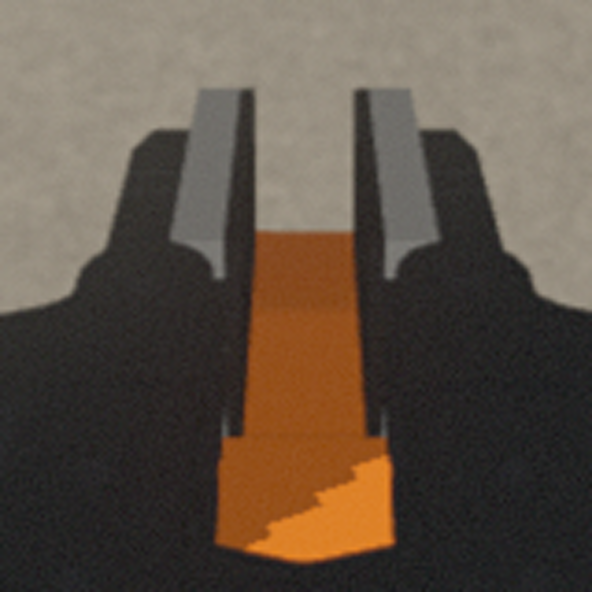

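```bash
python3 - <<'E'
from h import *
d=load('w3.png')
fo=np.array([555.2,-1.2])
for u,v,z in [(270,292.3,0),(296,292.3,0),(283,313.6,20),(283,347.5,20),(283,347.5,9),(283,380,0)]:
    p=onz(d,u,v,z); e=p[:2]-fo; print(p.round(1),'along',(e@[.41,.912]).round(1),'lat',(e@[-.912,.41]).round(1))
E
```

```text
[597.  102.6   0. ] along 111.8 lat 4.4
[608.5  97.5   0. ] along 111.9 lat -8.1
[603.4 101.7  20. ] along 113.6 lat -1.8
[596.4  85.9  20. ] along 96.3 lat -1.8
[592.7  77.6   9. ] along 87.3 lat -1.9
[581.4  52.1   0. ] along 59.4 lat -2.0
```

```bash
python3 -m jog '[{"x":0,"y":0,"z":-5,"ax":0,"ay":0,"az":0,"grip":12},{"x":0,"y":0,"z":-10,"ax":0,"ay":0,"az":0,"grip":12},{"x":0,"y":0,"z":-15,"ax":0,"ay":0,"az":0,"grip":12},{"x":0,"y":0,"z":-20,"ax":0,"ay":0,"az":0,"grip":12},{"x":0,"y":0,"z":-24,"ax":0,"ay":0,"az":0,"grip":12}]'
python3 -m jog '[{"x":0,"y":0,"z":-4,"ax":0,"ay":0,"az":0,"grip":12},{"x":0,"y":0,"z":-8,"ax":0,"ay":0,"az":0,"grip":12},{"x":0,"y":0,"z":-12,"ax":0,"ay":0,"az":0,"grip":12},{"x":0,"y":0,"z":-16,"ax":0,"ay":0,"az":0,"grip":12},{"x":0,"y":0,"z":-20,"ax":0,"ay":0,"az":0,"grip":12}]'
python3 look.py 4 568 30 1.149
```

```text
clock: 6.05
eef_pos: [599.3, 93.8, 16.8]
tool_rot: [-1.566, -0.001, -0.42]
force: [3.1, 6.1, 0.1]
width: 12.2
clock: 6.55
eef_pos: [590.8, 75.1, 16.6]
tool_rot: [-1.567, -0.001, -0.42]
force: [2.3, 4.6, -0.6]
width: 11.8
along 82.36434296786102 lat -1.1202669892209054 [589.99649236  73.46861963  16.40742471] [ 0.83925611  1.12652273 -1.04771689]
```

View pics/c4.png

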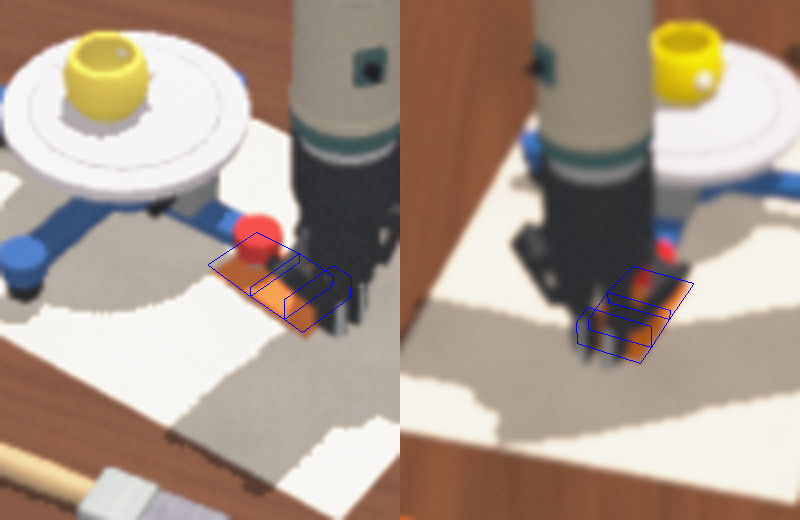

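View pics/w4.png

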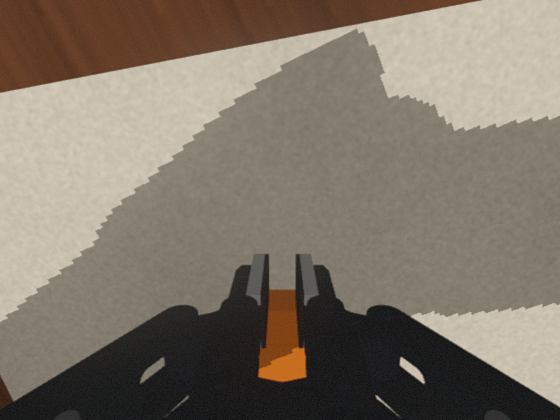

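```bash
python3 -m jog '[{"x":0,"y":0,"z":-4,"ax":0,"ay":0,"az":0,"grip":12},{"x":0,"y":0,"z":-8,"ax":0,"ay":0,"az":0,"grip":12},{"x":0,"y":0,"z":-12,"ax":0,"ay":0,"az":0,"grip":12},{"x":0,"y":0,"z":-16,"ax":0,"ay":0,"az":0,"grip":12},{"x":0,"y":0,"z":-20,"ax":0,"ay":0,"az":0,"grip":12}]'
python3 -m jog '[{"x":0,"y":0,"z":-4,"ax":0,"ay":0,"az":0,"grip":12},{"x":0,"y":0,"z":-8,"ax":0,"ay":0,"az":0,"grip":12},{"x":0,"y":0,"z":-8,"ax":0,"ay":0,"az":0,"grip":12}]'
python3 look.py 5 557 2 1.149
```

```text
clock: 7.2
eef_pos: [581.5, 54.9, 16.3]
tool_rot: [-1.57, 0.0, -0.421]
force: [2.2, 5.6, -1.4]
width: 11.8
clock: 7.5
eef_pos: [577.8, 46.6, 16.3]
tool_rot: [-1.571, 0.0, -0.422]
force: [1.0, 2.0, 0.2]
width: 11.9
along 52.74270857606925 lat -1.0488830249715295 [577.78461503  46.47874607  16.27014925] [ 0.55152161  1.18580596 -0.88850343]
```

View pics/c5.png

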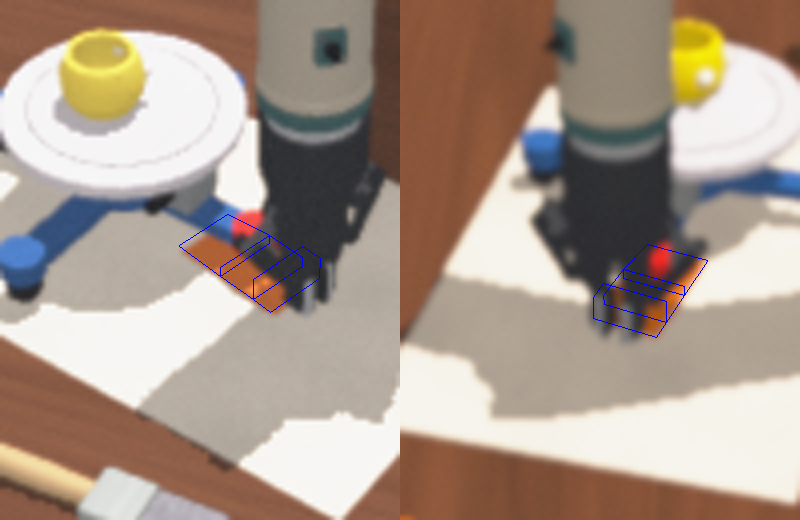

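View pics/s5.png

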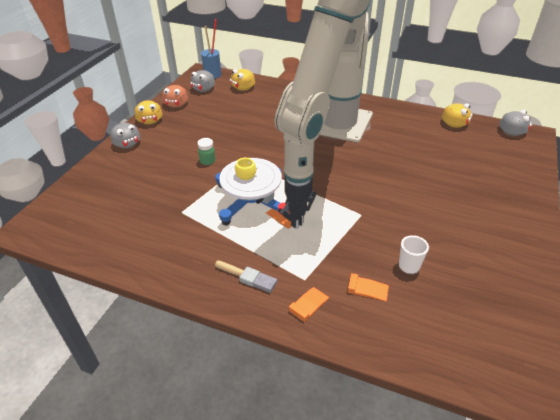

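```bash
python3 -m jog '[{"x":0,"y":0,"z":-2,"ax":0,"ay":0,"az":0,"grip":12},{"x":0,"y":0,"z":-4,"ax":0,"ay":0,"az":0,"grip":12},{"x":0,"y":0,"z":-4,"ax":0,"ay":0,"az":0,"grip":12}]'
python3 look.py 6 557 2 1.149
python3 -m jog '[{"x":0,"y":0,"z":15,"ax":0,"ay":0,"az":0,"grip":12},{"x":0,"y":0,"z":35,"ax":0,"ay":0,"az":0,"grip":12},{"x":0,"y":-35,"z":65,"ax":0,"ay":0,"az":0,"grip":12},{"x":0,"y":-75,"z":90,"ax":0,"ay":0,"az":0,"grip":12},{"x":0,"y":-120,"z":100,"ax":0,"ay":0,"az":0,"grip":12}]'
python3 look.py 7 555.4 0 1.149
```

```text
clock: 7.95
eef_pos: [576.8, 44.5, 16.3]
tool_rot: [-1.57, 0.0, -0.42]
force: [1.2, 4.7, -1.3]
width: 12.3
along 50.4773513176424 lat -1.0138195232273708 [576.82369074  44.42679618  16.28995241] [ 2.46665989  4.98647779 -0.30585378]
clock: 8.6
eef_pos: [617.2, 138.0, 136.6]
tool_rot: [-1.572, 0.002, -0.418]
force: [0.2, 0.7, -1.1]
width: 11.8
along 151.40939795165494 lat -2.6820603913460537 [619.73395953 135.80709928 139.3736808 ] [-0.27970154 -0.43817084 -1.0597211 ]
```

View pics/c7.png

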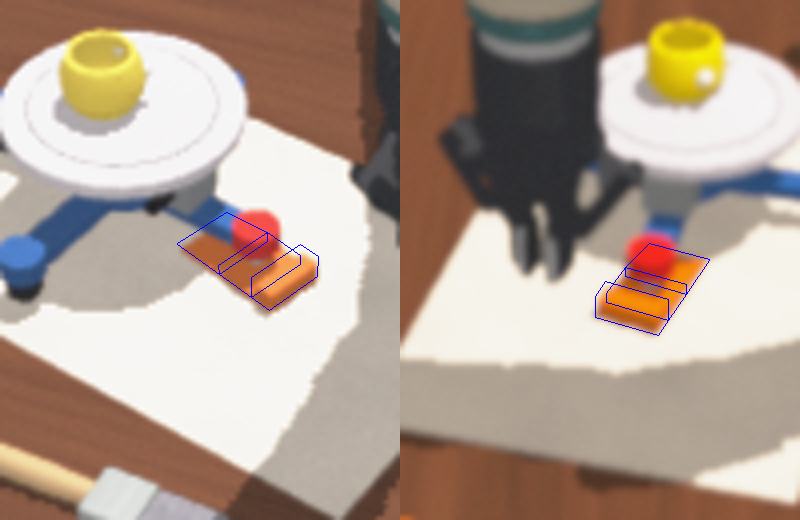

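View pics/w7.png

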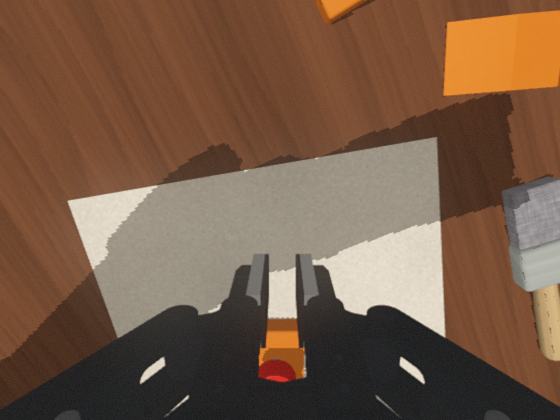

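```bash
python3 - <<'E'
from h import *
o=[]
for n,x0,y0 in(('s7.png',262,190),('d7.png',372-100+0,195)):
    im=cv2.imread('pics/'+n)[y0:y0+50,x0:x0+50]; o.append(cv2.resize(im,None,fx=8,fy=8,interpolation=cv2.INTER_CUBIC))
    d=load(n); print((proj(d,[555.2,-1.2,9])-[x0,y0]+.5)*8)
cv2.imwrite('pics/c7b.png',np.hstack(o))
E
```

```text
[181.82859564 200.55417646]
[158.46514774 217.19067517]
```

View pics/c7b.png

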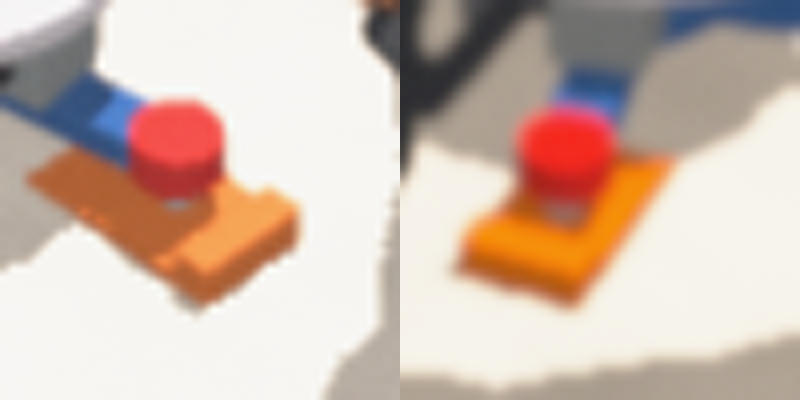

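```bash
python3 -m jog '[{"x":17,"y":-30,"z":-13,"ax":0,"ay":-0.14,"az":0,"grip":12},{"x":34,"y":-60,"z":-26,"ax":0,"ay":-0.28,"az":0,"grip":12},{"x":51,"y":-90,"z":-40,"ax":0,"ay":-0.42,"az":0,"grip":12},{"x":68,"y":-105,"z":-54,"ax":0,"ay":-0.56,"az":0,"grip":12},{"x":86,"y":-105,"z":-67,"ax":0,"ay":-0.7,"az":0,"grip":12}]'
python3 -m jog '[{"x":0,"y":0,"z":0,"ax":0,"ay":-0.14,"az":0,"grip":0},{"x":0,"y":0,"z":0,"ax":0,"ay":-0.28,"az":0,"grip":0},{"x":0,"y":0,"z":0,"ax":0,"ay":-0.42,"az":0,"grip":0},{"x":0,"y":0,"z":0,"ax":0,"ay":-0.56,"az":0,"grip":0},{"x":0,"y":0,"z":0,"ax":0,"ay":-0.7,"az":0,"grip":0}]'
python3 -m jog '[{"x":0,"y":0,"z":0,"ax":0,"ay":-0.14,"az":0,"grip":0},{"x":0,"y":0,"z":0,"ax":0,"ay":-0.18,"az":0,"grip":0},{"x":0,"y":0,"z":0,"ax":0,"ay":-0.18,"az":0,"grip":0}]'
python3 look.py 8 555.4 0 1.149
```

```text
clock: 9.25
eef_pos: [669.3, 36.5, 242.7]
tool_rot: [-1.573, -0.001, 0.283]
force: [1.0, -0.2, -0.7]
width: 12.3
clock: 9.75
eef_pos: [667.2, 37.5, 239.2]
tool_rot: [-1.568, 0.003, 0.983]
force: [0.6, 0.1, -0.5]
width: 0.1
clock: 10.05
eef_pos: [667.4, 37.5, 239.4]
tool_rot: [-1.568, 0.002, 1.158]
force: [0.4, -0.1, -0.5]
width: -0.2
along 82.14288965610989 lat -86.72518440069318 [667.9895481   38.16313041 240.24658455] [-0.29951155 -0.70916529 -0.12782222]
```

View pics/w8.png

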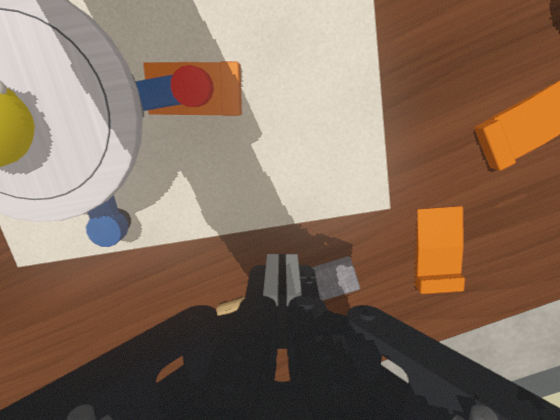

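```bash
python3 - <<'E'
from h import *
from fit import *
crop('w8.png',90,40,180,220,3.3,'w8c.png')
d=load('w8.png'); r,c=fit([d],[555.4,0,1.149]); print(r,c)
h=cv2.cvtColor(d['color'],cv2.COLOR_RGB2HSV)
def bl(m):
    n,l,st,c=cv2.connectedComponentsWithStats(m.astype(np.uint8)); i=np.argsort(-st[1:,4])[:2]+1; return [(c[k].round(1),st[k]) for k in i]
print(bl(((h[...,0]<4)|(h[...,0]>174))&(h[...,1]>150)))
S=3.3
im=cv2.imread('pics/w8c.png')
t=lambda q: tuple(int(v) for v in ((proj(d,q)-[90,40]+.5)*S-.5))
for b in SH:
    q=np.array([t(Rz(r[2])@a+[r[0],r[1],0]) for a in b]); cv2.polylines(im,[cv2.convexHull(q)],True,(255,0,0),1)
cv2.imwrite('pics/w8c.png',im)
E
```

```text
[558.69597825   2.26325435   1.146692  ] 0.9564959552839222
[(array([191.3,  85.8]), array([ 171,   65,   42,   42, 1344], dtype=int32))]
```

View pics/w8c.png

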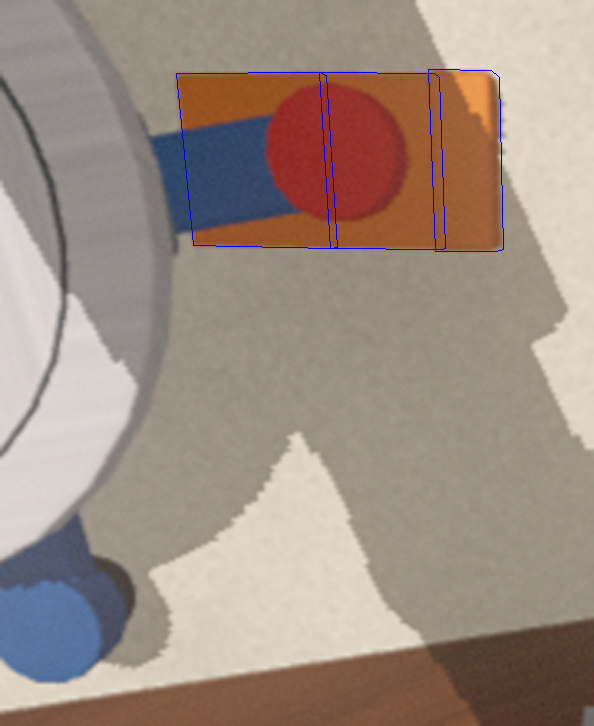

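```bash
python3 - <<'E'
from h import *
d=load('w8.png')
c=lambda X,Y:(90+(X+.5)/3.3-.5,40+(Y+.5)/3.3-.5)
o=np.array([558.7,2.26]); a=1.147
for z in(44,46):
  p=onz(d,*c(333,151),z); e=p[:2]-o; print('red',p.round(1),'shim x,y',e@[np.cos(a),np.sin(a)],e@[-np.sin(a),np.cos(a)])
b=onz(d,*c(48,632),46); print('blue +x',b)
# stand dir: red=C+120 yh ; blue = C+-120 xh
p=onz(d,*c(333,151),46)
v=p-b; print(np.hypot(*v[:2]))
# blue at -x or +x side: red-blue vector = 120*yh -120*xh(blue +x => sign)
ang=np.arctan2(v[1],v[0]); 
for nm,off in(('blue=+x',-3*np.pi/4+np.pi/2*2),):
    pass
# stand yaw th: yh=th+90deg ; blue +x: v=120(yh-xh) -> angle th+135deg ; blue -x: v=120(yh+xh)-> th+45deg
for s in(135,45):
    th=ang-np.radians(s); yh=np.array([-np.sin(th),np.cos(th)]); print(s,th,yh,'centre',p[:2]-120*yh,'press',p[:2]-45*yh)
w=load('w1.png'); 
E
```

```text
red [554.6  -2.   44. ] shim x,y -5.576370540629485 2.0234255113781736
red [554.8  -1.6  46. ] shim x,y -5.075122607193524 1.951555420354789
blue +x [ 642.40923033 -146.52882002   46.        ]
169.36444642918008
135 -0.24196093927296936 [0.2396069  0.97086999] centre [ 526.08125014 -118.06802095] press [544.05176786 -45.25277191]
45 1.3288353875219272 [-0.97086999  0.2396069 ] centre [671.33847696 -30.31645084] press [598.52322792 -12.34593312]
```

```bash
python3 -m jog '[{"x":-25,"y":0,"z":16,"ax":0,"ay":0.14,"az":0,"grip":0},{"x":-50,"y":0,"z":32,"ax":0,"ay":0.28,"az":0,"grip":0},{"x":-75,"y":0,"z":48,"ax":0,"ay":0.42,"az":0,"grip":0},{"x":-100,"y":0,"z":64,"ax":0,"ay":0.56,"az":0,"grip":0},{"x":-126,"y":0,"z":80,"ax":0,"ay":0.7,"az":0,"grip":0}]'
python3 -m jog '[{"x":0,"y":10,"z":0,"ax":0,"ay":0.14,"az":0,"grip":0},{"x":0,"y":20,"z":0,"ax":0,"ay":0.28,"az":0,"grip":0},{"x":0,"y":30,"z":0,"ax":0,"ay":0.42,"az":0,"grip":0},{"x":0,"y":40,"z":0,"ax":0,"ay":0.56,"az":0,"grip":0},{"x":0,"y":50,"z":0,"ax":0,"ay":0.7,"az":0,"grip":0}]'
python3 -m jog '[{"x":0,"y":0,"z":0,"ax":0,"ay":0,"az":0,"grip":0},{"x":0,"y":0,"z":0,"ax":0,"ay":0,"az":0,"grip":0}]'
python3 look.py 9 558.7 2.3 1.147
```

```text
clock: 10.7
eef_pos: [543.6, -45.3, 241.1]
tool_rot: [-1.571, 0.0, 0.452]
force: [0.4, 0.3, 1.1]
width: -0.0
clock: 11.2
eef_pos: [544.7, -44.7, 190.8]
tool_rot: [-1.571, 0.0, -0.248]
force: [0.5, 0.0, 0.0]
width: 0.5
clock: 11.4
eef_pos: [544.8, -44.7, 191.3]
tool_rot: [-1.571, 0.0, -0.238]
force: [0.1, 0.1, -0.1]
width: 0.1
along -43.85361925632248 lat -8.772129684163518 [545.21864128 -44.7978752  191.86710301] [ 0.29725249 -0.60332272  0.54146267]
```

View pics/d9.png

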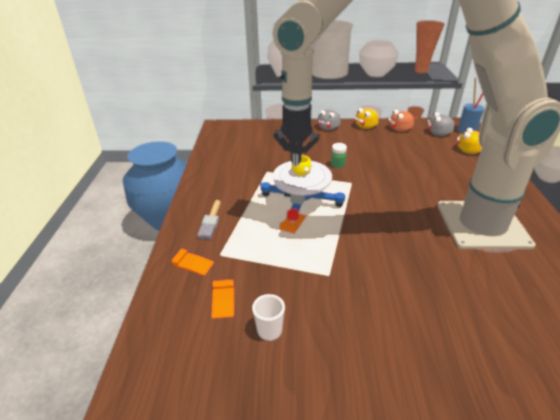

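```bash
python3 -m jog '[{"x":0,"y":20,"z":0,"ax":0,"ay":0,"az":0,"grip":0},{"x":0,"y":40,"z":0,"ax":0,"ay":0,"az":0,"grip":0},{"x":0,"y":58,"z":0,"ax":0,"ay":0,"az":0,"grip":0},{"x":0,"y":68,"z":0,"ax":0,"ay":0,"az":0,"grip":0},{"x":0,"y":68,"z":0,"ax":0,"ay":0,"az":0,"grip":0}]'
python3 look.py 10 558.7 2.3 1.147
```

```text
clock: 12.05
eef_pos: [544.2, -44.7, 122.5]
tool_rot: [-1.571, 0.002, -0.241]
force: [-0.6, 0.5, -0.6]
width: -0.2
along -43.82771186395578 lat -9.090757359411242 [545.51989875 -44.9049017  124.13577257] [ 0.32344475  0.0812084  -0.20312771]
```

View pics/c10.png

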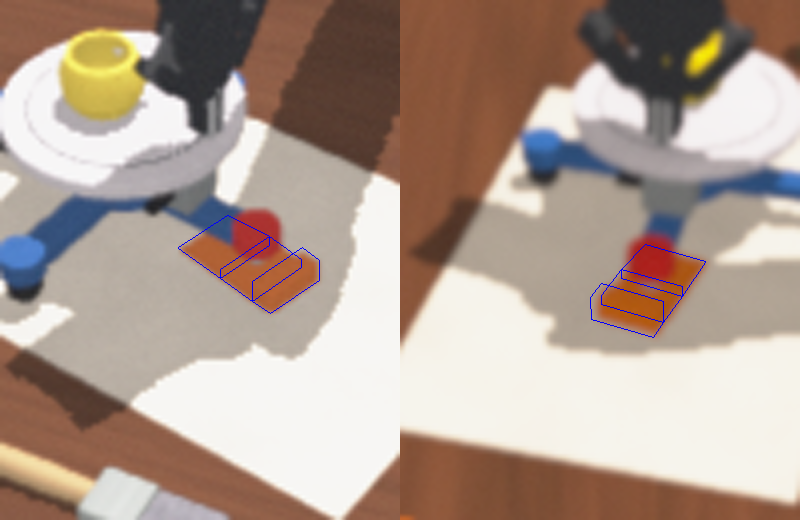

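```bash
python3 -m jog '[{"x":0,"y":3,"z":0,"ax":0,"ay":0,"az":0,"grip":0},{"x":0,"y":6,"z":0,"ax":0,"ay":0,"az":0,"grip":0},{"x":0,"y":8,"z":0,"ax":0,"ay":0,"az":0,"grip":0},{"x":0,"y":10,"z":0,"ax":0,"ay":0,"az":0,"grip":0},{"x":0,"y":11,"z":0,"ax":0,"ay":0,"az":0,"grip":0}]'
python3 -m jog '[{"x":0,"y":1,"z":0,"ax":0,"ay":0,"az":0,"grip":0},{"x":0,"y":1,"z":0,"ax":0,"ay":0,"az":0,"grip":0}]'
```

```text
clock: 12.7
eef_pos: [544.8, -44.7, 112.1]
tool_rot: [-1.571, 0.0, -0.241]
force: [-0.4, -0.7, 0.1]
width: 0.2
clock: 12.9
eef_pos: [544.8, -44.7, 111.1]
tool_rot: [-1.571, 0.0, -0.241]
force: [0.2, 0.8, 0.3]
width: -0.1
```

```bash
python3 -m jog '[{"x":0,"y":1,"z":0,"ax":0,"ay":0,"az":0,"grip":0},{"x":0,"y":1,"z":0,"ax":0,"ay":0,"az":0,"grip":0}]'
python3 -m jog '[{"x":0,"y":1,"z":0,"ax":0,"ay":0,"az":0,"grip":0},{"x":0,"y":1,"z":0,"ax":0,"ay":0,"az":0,"grip":0}]'
```

```text
clock: 13.1
eef_pos: [545.0, -44.7, 110.7]
tool_rot: [-1.57, -0.0, -0.241]
force: [0.5, 0.7, 4.7]
width: -0.1
clock: 13.3
eef_pos: [545.0, -44.7, 110.6]
tool_rot: [-1.57, -0.001, -0.241]
force: [-2.3, 1.1, 12.4]
width: -0.0
```

```bash
python3 -m jog '[{"x":0,"y":0.7,"z":0,"ax":0,"ay":0,"az":0,"grip":0},{"x":0,"y":0.7,"z":0,"ax":0,"ay":0,"az":0,"grip":0},{"x":0,"y":0.7,"z":0,"ax":0,"ay":0,"az":0,"grip":0},{"x":0,"y":0.7,"z":0,"ax":0,"ay":0,"az":0,"grip":0},{"x":0,"y":0.7,"z":0,"ax":0,"ay":0,"az":0,"grip":0}]'
python3 -m jog '[{"x":0,"y":0,"z":0,"ax":0,"ay":0,"az":0,"grip":0}]'
```

```text
clock: 13.8
eef_pos: [545.1, -44.6, 110.5]
tool_rot: [-1.57, -0.001, -0.241]
force: [-4.0, 1.0, 16.6]
width: -0.2
clock: 13.9
eef_pos: [545.1, -44.7, 110.5]
tool_rot: [-1.57, -0.001, -0.241]
force: [-4.4, 0.9, 16.7]
width: -0.2
```

The rim moved only about 0.2 mm under 17 N, so it doesn't rock. Next I'll lift straight up, back off and look.

```bash
python3 -m jog '[{"x":0,"y":-4,"z":0,"ax":0,"ay":0,"az":0,"grip":0},{"x":0,"y":-20,"z":0,"ax":0,"ay":0,"az":0,"grip":0},{"x":0,"y":-50,"z":0,"ax":0,"ay":0,"az":0,"grip":0},{"x":0,"y":-90,"z":0,"ax":0,"ay":0,"az":0,"grip":0},{"x":0,"y":-130,"z":0,"ax":0,"ay":0,"az":0,"grip":0}]'
python3 -m jog '[{"x":25,"y":0,"z":25,"ax":0,"ay":-0.14,"az":0,"grip":0},{"x":50,"y":0,"z":42,"ax":0,"ay":-0.28,"az":0,"grip":0},{"x":75,"y":0,"z":62,"ax":0,"ay":-0.42,"az":0,"grip":0},{"x":95,"y":0,"z":85,"ax":0,"ay":-0.56,"az":0,"grip":0},{"x":100,"y":0,"z":110,"ax":0,"ay":-0.7,"az":0,"grip":0}]'
python3 -m jog '[{"x":0,"y":0,"z":0,"ax":0,"ay":-0.14,"az":0,"grip":0},{"x":0,"y":0,"z":0,"ax":0,"ay":-0.28,"az":0,"grip":0},{"x":0,"y":0,"z":0,"ax":0,"ay":-0.42,"az":0,"grip":0},{"x":0,"y":0,"z":0,"ax":0,"ay":-0.56,"az":0,"grip":0},{"x":0,"y":0,"z":0,"ax":0,"ay":-0.7,"az":0,"grip":0}]'
python3 -m jog '[{"x":0,"y":0,"z":0,"ax":0,"ay":0,"az":0,"grip":0},{"x":0,"y":0,"z":0,"ax":0,"ay":0,"az":0,"grip":0}]'
python3 look.py 11 558.7 2.3 1.147
python3 - <<'E'
from h import *
a=cv2.resize(cv2.imread('pics/c11.png'),None,fx=.65,fy=.65);b=cv2.imread('pics/w11.png')[0:338,0:280]
cv2.imwrite('pics/f11.png',np.hstack([a[:338],b]))
E
```

```text
clock: 14.4
eef_pos: [544.4, -44.8, 239.6]
tool_rot: [-1.571, 0.001, -0.241]
force: [0.4, -0.0, 0.6]
width: -0.1
clock: 14.9
eef_pos: [670.2, 37.6, 238.2]
tool_rot: [-1.572, -0.001, 0.463]
force: [-0.5, 0.3, -0.6]
width: -0.1
clock: 15.4
eef_pos: [668.1, 38.1, 238.2]
tool_rot: [-1.57, 0.0, 1.165]
force: [0.3, -0.6, -0.6]
width: -0.2
clock: 15.6
eef_pos: [668.1, 38.1, 238.3]
tool_rot: [-1.57, 0.0, 1.155]
force: [0.1, 0.1, -0.5]
width: -0.3
along 82.33144018008544 lat -86.83577744960826 [668.16774248  38.28976509 238.49459255] [0.47879372 0.58855955 0.08331672]
```

View pics/f11.png

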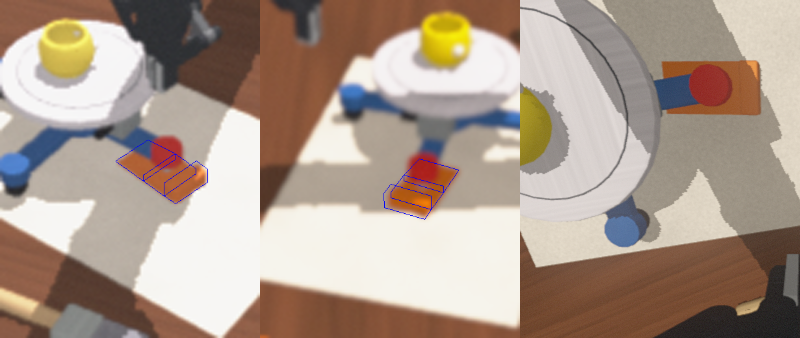

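View pics/s11.png

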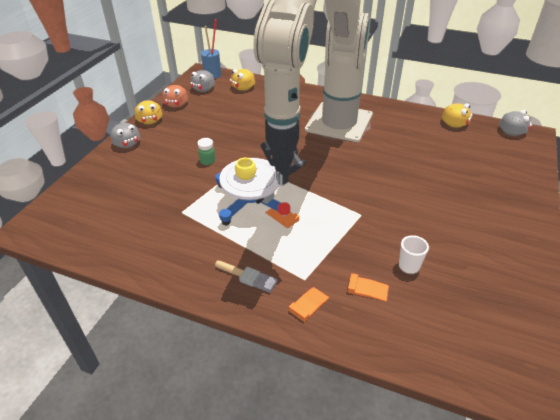

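The picture shows the bare foot still on the flat (red boss over the shim at scene (284,209)). The pot is in the middle of the wheel head, the jar, cup and brush haven't moved, and the robot is clear of everything.

```bash
python3 -c "
from cell import *
print(finish_job())"
```

```text
the job is handed in; nothing more can be done
None
```

The bare foot now stands on the shim's flat, the stand is level, and the job is handed in at about 15.6 s of the 72 s allowed.

- **Push:** I used the shim on the paper, the one nearest the robot's base. I pushed it about 112 mm by its back face with two fingertips, thin edge first. The force readings were about 5–7 N.
- **Press:** I pressed on the wheel head above the bare foot with about 17 N and let go. The rim touched at about 99.7 mm, which fits a level stand. It gave only about 0.2 mm, so it no longer rocks.
- **Final pictures:** After the push, the foot measured about 5 mm towards the ramp from the flat's centre and about 2 mm sideways. That leaves about 12 mm of flat before the ramp, so I did not push further. The picture after the press looks the same. The stand did not slide beyond what levelling explains, and the pot, jar, cup and brush look unmoved.
- **Disagreement:** My first pixel readings from the scene and side cameras differed by 3–9 mm. I relied on the wrist-camera measurements instead. The automatic fit of the shim's outline scored poorly at the end because the red boss covers part of the shim, so I checked it by eye and it matched.

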